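# Zero the judge's empty scale at the preserves show

### The arm

A 6-joint arm with a two-finger parallel gripper is mounted at the origin on the work surface. World frame = base frame: x ahead of the robot, y to its left, z up, the work surface at z = 0. Lengths are in m, angles in degrees, forces in N, time in s.
With the tool pointing down it reaches from about 0.4 to 0.825 m from the base axis. Payload 7 kg.
Tool frame: the origin (TCP) lies on the front face of the gripper's body, between the roots of the fingers; the fingertips stand 66 mm ahead of it and the grasp point (between the pads) lies 47 mm ahead of it; z points along the fingers, y is the line along which they close (so a half turn about z gives the same grasp; the last joint's range is limited). The gripper opens to 88 mm and grips with 3 to 60 N. Pads are 19 mm wide; open, the fingers measure 130 mm over their backs; the gripper's body (78 mm by 193 mm) begins 47 mm behind the grasp point.
Start: joints at [91.679, 20.546, 0.682, 0, -70.136, -16.507], TCP at [0.173, 0.652, 0.292] pointing down, gripper open.
Joint ranges: [-176.03, 176.03], [-82.01, 121.73], [-58.28, 71.71], [-173.87, 95.51], [-174.79, -0.11], [-173.66, 173.66]. Speed limits (degrees/s): [136.94, 136.94, 172.46, 180, 180, 180].

### API

Orientations are given as [roll, pitch, yaw] about the fixed x, y, z axes, in that order (R = Rz(yaw) Ry(pitch) Rx(roll)).
In Python, from plant import ctrl gives the robot as it stands.
- The arm moves only by the tool send_rows, never from a script. Its argument "deltas" is a list of rows, each a list of 2 entries, a list of its own where there are three numbers: the shift along the tool's x, y, z each as a share of 800 mm, from -1 to 1, then the turn about the tool's z as a share of 90 degrees, from -1 to 1. A call has exactly 5 rows; each row is the pose to reach, as a shift and turn from the pose commanded when the call began, along the tool's axes at that moment; what a row does not reach only later rows make up. A row lasts 1/12 s, in which the tool goes at most 41.7 mm and 7.16 degrees, less where a joint would pass 70% of its speed; a pose out of reach is approached as far as the arm can. A call with a number of a shift or a turn outside -1 to 1 is refused whole. A call with a gripper value outside its range is refused whole. "gripper" is the opening, from 0 (shut) to 1 (fully open), set as the call begins (left out, the last holds). The fingers move at their own pace and stop on an object; the grip force is fixed at half the most. Time passes only in rows, so rows that repeat a pose let the fingers close, or fill a call up. It gives the time, the measured TCP pose, the force, the opening and the grip force at its end, in the units of the state.
- ctrl.get_obs(): the state, without advancing time (a new reading comes with each control period).
- ctrl.snapshot(name): name is "side" or "top" or "wrist"; returns a dict with "color" (384x512x3 uint8, red, green, blue), "vertical_fov" (degrees; the focal length in pixels is half the picture's height over the tangent of half this angle, whatever the lens; pixels are square), "cx", "cy" (the principal point, pixels), "rvec" (rotation vector, rad) and "tvec" (3), from world to camera coordinates, as OpenCV has them. Camera axes: x right, y down, z forward; pixel columns grow to the right and rows downward; lengths in m; the calibration is good to about 2 mm. A picture is of the moment at which its call begins. There is no depth.
- ctrl.close_job(): hands the job in; it is judged then, once.
Trained networks look in a picture, given as the dict that the camera call returned (one of the last four; its "shot" number tells which), for a name from the list of things; names that differ only in an ending like _2 or _b are one class to them, and where a whole thing is asked for, a point or a joint stands for the part that bears it (a point fixed in the world has none). Each returns a list of dicts, best first, with "conf" (0 to 1); they miss things now and then, are a little off and sometimes report something else, mostly with a low value. They report only what shows in the picture. A call takes as long as a camera call.
- ctrl.boxes_of(picture, thing): "xy" ([column, row] as shares, 0 to 1, of the picture: columns of its width, rows of its height, amid what is visible of it).
- ctrl.cut_out(picture, thing): "pixels" (384x512 bool, what is visible of it) and "xy" ([column, row] as shares, 0 to 1, of the picture: columns of its width, rows of its height, amid what is visible of it).
The state is a dict: "clock": time; "joint_pos": joint angles; "qvel": joint speeds; "tau": joint torques, N m; "tool_pos": TCP position; "orientation": TCP orientation; "force": force on the tool from outside, world axes, zero at the start; "moment": the same for the moment, N m; "opening": finger opening in m; "gripper_force": force on a finger pad.
Only numpy, scipy, OpenCV 4.12 (cv2) and the standard library are available. Lean on these libraries where they do the work, as an engineer would, in place of code of your own. Each camera call takes 0.05 s, during which the arm holds its last target. There are 200 camera calls.

### The job

Two identical weighing scales stand on the judging table; one carries a jar, the other's pan is empty. On the empty scale, roll the small zero thumbwheel until the dial pointer stands over the broad black zero mark in the middle of its dial strip. Leave the loaded scale's setting and the jar on it as they are.

Things in the scene. Friction and masses are not known exactly. Their poses are not given: they have to be found in the camera images.
- scale: The EMPTY scale, fixed: grey box 230 (x) x 180 (y) mm, flat panel 55 mm above the table; behind, a round steel pan 120 mm across, its top 80 mm up, centre 50 mm to +x. A clear dial window (top 64 mm up, 36 x 170 mm, middle 95 mm to -x) lies along the front edge. Origin: centre of the underside; x points from window to pan, y left seen from the robot, z up.
- wheel_top (a point): Top of the empty scale's zero wheel, 65 mm up; axes as the scale. Black ribbed disc, 40 mm diameter, 14 mm wide, axle along x; only its top shows, 10 mm proud of the panel between cheeks 3 mm high: no pinching. Press its top, drag along y. Sprung: sinks from 1 N on, 0.7 N/mm, at most 4 mm; pressed 2 to 3 mm it follows the fingertip. It stays where left. The point does not turn or sink.
- zero_pointer (a joint): Empty scale's black pointer under its window, in m along the scale's y: 0 = middle of the zero mark (black bar 24 mm wide, mid-strip; thin strokes every 22 mm), negative = right (-y). Starts 25 to 60 mm right of it; range +-69 mm. Wheel top rolled toward +y moves the pointer toward +y, 1.5 mm per mm of rim (30 mm per rad).
- jar: Preserve jar, 80 mm diameter, 100 mm tall, orange with a steel lid, loose on the pan of the OTHER (loaded) scale, so its lid is 180 mm above the table; origin at the centre of its underside, z up.
- other_pointer_tip (a point): Middle of the loaded scale's pointer, under its window, 61 mm above the table. That scale is built like the empty one; its pointer moves with its own thumbwheel and must stay as it is.

How it is judged:
By the outcome, as a careful person would: the job done as asked, in the order asked, and still so for the second after the job is handed in, with the robot touching nothing.
It also fails if it takes over 38 s, if anything falls off the work surface, if the arm or the gripper's body presses on something with over 40 N, if the wrist force passes 120 N, or if a joint passes its speed limit or range.

## Working session

There is one attempt and no reset: what is moved stays moved. The work goes in short steps, Python scripts to look and compute and a tool call to move; the robot and the scene stay as the last step left them, time stands still between calls to the robot, and variables do not carry over. Pictures are saved under pics/ and viewed, at most 10 in all, crops included, and the job is handed in when it is done.

Besides the shell and the picture viewer there is one more tool, called after ">>>" by a JSON object that holds its "name" and its "arguments", one argument or row to a line. send_rows: Moves the arm, as the interface text tells. Shift numbers are shares of 800 mm and turn numbers shares of 90 degrees, none past 1 either way. Its arguments: {"type":"object","properties":{"deltas":{"type":"array","items":{"type":"array"}},"gripper":{"type":"number"}},"required":["deltas"]}

```bash
mkdir -p pics
cat > h.py <<'E'
import numpy as np, cv2
from plant import ctrl
def K(p):
    f=192/np.tan(np.radians(p["vertical_fov"])/2); return f
def ray(p,uv):
    R=cv2.Rodrigues(np.array(p["rvec"],float))[0]; t=np.array(p["tvec"],float).ravel(); f=K(p)
    d=R.T@np.array([(uv[0]-p["cx"])/f,(uv[1]-p["cy"])/f,1]); return -R.T@t,d
def atz(p,uv,z):
    c,d=ray(p,uv); return c+d*(z-c[2])/d[2]
def proj(p,X):
    R=cv2.Rodrigues(np.array(p["rvec"],float))[0]; q=R@np.array(X)+np.array(p["tvec"],float).ravel(); f=K(p)
    return np.array([p["cx"]+f*q[0]/q[2],p["cy"]+f*q[1]/q[2]])
def save(p,n,crop=None,s=1):
    im=p["color"][...,::-1]
    if crop: im=im[crop[1]:crop[3],crop[0]:crop[2]]
    cv2.imwrite(f"pics/{n}.png",cv2.resize(im,None,fx=s,fy=s,interpolation=cv2.INTER_CUBIC))
Z=dict(scale=.055,wheel_top=.065,zero_pointer=.061,jar=.13,other_pointer_tip=.061)
def find(p,names=Z):
    for n in names:
        for b in ctrl.boxes_of(p,n)[:4]:
            uv=np.array(b["xy"])*[512,384]; print(n,round(b["conf"],2),uv.round(1),atz(p,uv,Z[n]).round(4))
E
python3 - <<'E'
from h import *
o=ctrl.get_obs(); print(o)
for n in("top","side"):
    p=ctrl.snapshot(n); save(p,n+"0",s=1.5); print(n,(ray(p,(256,192))[0]).round(3)); find(p)
E
```

```text
{'clock': 0.0, 'joint_pos': array([ 9.16802245e+01,  2.05901994e+01,  6.33548821e-01, -1.91069905e-02,
       -7.01369501e+01, -1.65053184e+01]), 'qvel': array([-0.01705089, -0.03789355, -0.04649513,  0.04238255, -0.00361019,
        0.08569966]), 'tau': array([-2.26601669e-04, -5.82713056e+01,  2.93053490e+01,  6.99742064e+00,
        6.96349656e-03, -1.38752503e-04]), 'tool_pos': array([0.17265457, 0.65214355, 0.29123804]), 'orientation': array([ 1.79905153e+02, -9.37305502e-03, -1.48315929e+01]), 'force': array([ 0.14520016, -0.81306266, -0.53905584]), 'moment': array([ 0.0045446 , -0.02535307, -0.04690149]), 'gripper_force': 0.0, 'opening': 0.08772131679012543}
top [ 0.433 -0.015  0.735]
scale 0.6 [352.4 206.9] [ 0.5146 -0.1857  0.055 ]
wheel_top 0.64 [355.1 206.5] [ 0.514  -0.1884  0.065 ]
jar 0.56 [141.9 184.5] [0.5563 0.2042 0.13  ]
side [ 0.263 -0.451  0.619]
scale 0.94 [305.6 275. ] [ 0.5023 -0.2086  0.055 ]
wheel_top 0.84 [304.4 274.3] [ 0.497  -0.2108  0.065 ]
jar 0.56 [224.6 107.3] [0.5611 0.2068 0.13  ]
```

```bash
cd pics; python3 -c "
import cv2,numpy as np
a=cv2.imread('top0.png');b=cv2.imread('side0.png')
cv2.imwrite('both.png',cv2.resize(np.vstack([a,b]),(600,900)) [:600])"; ls
```

```text
both.png
side0.png
top0.png
```

View pics/top0.png

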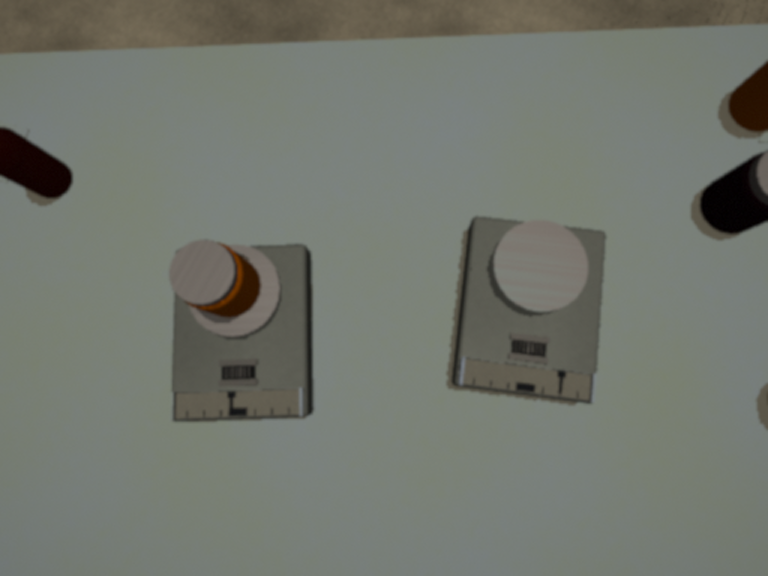

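The loaded scale is on the left, with its jar lid at about (203,272) of the 768-wide picture. The empty scale is on the right: wheel at about (528,348), zero mark (525,387), pointer (561,382), pan (540,266). The networks reported whole-scale centres, so I'll compute from these pixels.

Run:
```python
from h import *
p=ctrl.snapshot("top")
g=lambda u,v,z:atz(p,(u/1.5,v/1.5),z)
w=g(528,348,.065);pan=g(540,266,.08);zm=g(525,387,.061);pt=g(561,382,.061)
print("wheel",w,"pan",pan,"zero",zm,"ptr",pt)
d=pan-zm;print("len",np.hypot(*d[:2]),"yaw",np.degrees(np.arctan2(d[1],d[0])))
y=np.arctan2(d[1],d[0]);e=np.array([np.cos(y),np.sin(y),0]);n=np.array([-np.sin(y),np.cos(y),0])
print("wheel in scale x",(w-zm)@e-95e-3,"y",(w-zm)@n,"ptr y",(pt-zm)@n)
a,b=g(605,231,.055),g(475,217,.055);q=b-a;print("back edge yaw",np.degrees(np.arctan2(-q[0],q[1])),np.linalg.norm(q))
c,_=ray(p,(256,192))
o=ctrl.get_obs();print(o["tool_pos"],o["orientation"])
```

```text
wheel [ 0.46527548 -0.17916297  0.065     ] pan [ 0.56801747 -0.19760355  0.08      ] zero [ 0.41650809 -0.17309459  0.061     ] ptr [ 0.42164417 -0.21870458  0.061     ]
len 0.15347892850724862 yaw -9.188868975561865
wheel in scale x -0.04588936641638516 y 0.0017971356050709402 ptr y -0.0442045125843635
back edge yaw -8.2770779722704 0.17308124493757923
[0.17276204 0.6524938  0.29219283] [-1.79996866e+02  4.51032489e-04 -1.48279186e+01]
```

>>> {"name": "send_rows", "arguments": {
  "deltas": [
    [[0.034,0.036,-0.01],0],
    [[0.07,0.073,-0.03],0],
    [[0.104,0.109,-0.05],0],
    [[0.138,0.145,-0.05],0],
    [[0.172,0.18,-0.05],0]
  ],
  "gripper": 0
}}

```text
clock: 1.07
tool_pos: [0.2696, 0.4767, 0.3336]
orientation: [-179.9, -0.0, -14.8]
force: [1.6, -0.8, 0.2]
opening: 0.0598
gripper_force: 0.0
```

>>> {"name": "send_rows", "arguments": {
  "deltas": [
    [[0.034,0.036,0],0],
    [[0.07,0.073,0],0],
    [[0.104,0.109,0],0],
    [[0.138,0.145,0],0],
    [[0.172,0.18,0],0]
  ]
}}

```text
clock: 1.48
tool_pos: [0.3655, 0.3017, 0.3327]
orientation: [-179.9, -0.0, -14.8]
force: [0.6, 0.9, -0.5]
opening: 0.0263
gripper_force: 0.0
```

>>> {"name": "send_rows", "arguments": {
  "deltas": [
    [[0.034,0.036,0],0],
    [[0.07,0.073,0],0],
    [[0.1,0.11,0],0],
    [[0.1,0.13,0],0],
    [[0.1,0.15,0],0]
  ]
}}

```text
clock: 1.9
tool_pos: [0.4119, 0.1653, 0.3321]
orientation: [180.0, 0.0, -15.0]
force: [0.4, 0.6, 0.2]
opening: 0.0008
gripper_force: 0.0
```

>>> {"name": "send_rows", "arguments": {
  "deltas": [
    [[0.02,0.044,0],0],
    [[0.04,0.088,0],0],
    [[0.06,0.132,0],0],
    [[0.08,0.176,0],0],
    [[0.1,0.22,0],0]
  ]
}}

```text
clock: 2.32
tool_pos: [0.4434, -0.0245, 0.3327]
orientation: [-179.9, -0.1, -14.7]
force: [1.3, 0.7, -0.4]
opening: 0.0009
gripper_force: 0.0
```

>>> {"name": "send_rows", "arguments": {
  "deltas": [
    [[0.02,0.044,0.03],0],
    [[0.04,0.088,0.06],0],
    [[0.06,0.132,0.09],0],
    [[0.075,0.182,0.11],-0.035],
    [[0.075,0.182,0.11],-0.07]
  ]
}}

```text
clock: 2.73
tool_pos: [0.4634, -0.182, 0.2415]
orientation: [180.0, 0.2, -8.5]
force: [0.6, 0.3, 0.4]
opening: 0.0004
gripper_force: 0.0
```

Run:
```python
from h import *
o=ctrl.get_obs(); print(o["tool_pos"],o["orientation"],o["force"])
p=ctrl.snapshot("wrist"); save(p,"wrist1",s=1.5); print((ray(p,(256,192))[0]).round(3)); find(p)
print(proj(p,[.4653,-.179,.065])*1.5, proj(p,[.4165,-.173,.061])*1.5)
```

```text
[ 0.46338884 -0.1820105   0.24150678] [179.97942137   0.21497304  -8.46444525] [0.58516586 0.34224786 0.42027123]
[ 0.546 -0.194  0.334]
scale 0.79 [250.4 111.1] [ 0.5289 -0.1892  0.055 ]
wheel_top 0.78 [253.2 111.8] [ 0.5286 -0.1916  0.065 ]
[374.61198927 277.5166344 ] [376.86285629 348.50699801]
```

View pics/wrist1.png

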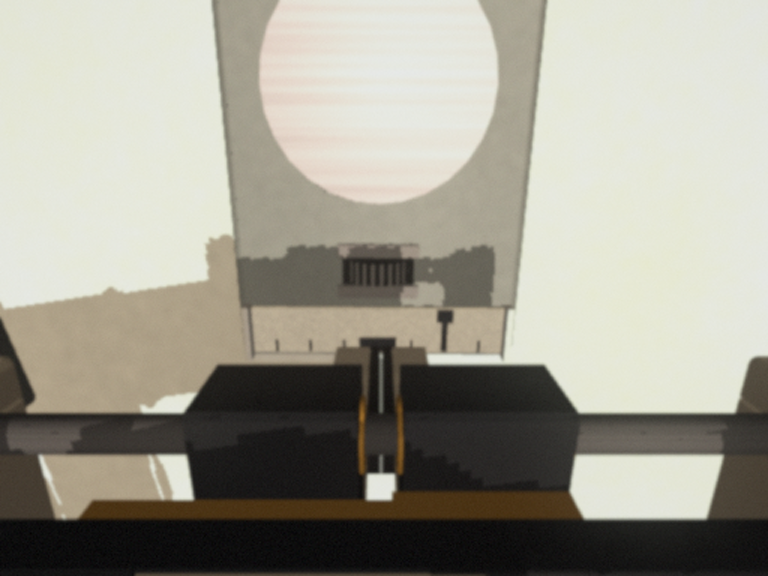

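The wrist view shows the wheel at about (378,272), zero mark (378,342) and pointer (445,325). At 33.5 px per 22 mm the pointer stands about 44 mm to the right, so about 29 mm of rim is needed.

Run:
```python
from h import *
p=ctrl.snapshot("wrist")
g=lambda u,v,z:atz(p,(u/1.5,v/1.5),z)
print("wheel",g(378,271,.063),"zero",g(378,342,.061),"ptr",g(445,330,.061))
o=ctrl.get_obs(); print(o["tool_pos"])
```

```text
wheel [ 0.47011491 -0.17795011  0.063     ] zero [ 0.42210963 -0.17071022  0.061     ] ptr [ 0.42408275 -0.21467741  0.061     ]
[ 0.46510654 -0.17844224  0.24503928]
```

>>> {"name": "send_rows", "arguments": {
  "deltas": [
    [[0.0036,0.007,0.035],0],
    [[0.0036,0.007,0.07],0],
    [[0.0036,0.007,0.105],0],
    [[0.0036,0.007,0.13],0],
    [[0.0036,0.007,0.135],0]
  ]
}}

```text
clock: 3.5
tool_pos: [0.4653, -0.1843, 0.1337]
orientation: [180.0, 0.2, -8.5]
force: [-1.4, 0.5, 0.3]
opening: 0.0005
gripper_force: 0.0
```

>>> {"name": "send_rows", "arguments": {
  "deltas": [
    [[0,0,0.001],0],
    [[0,0,0.002],0],
    [[0,0,0.002],0],
    [[0,0,0.002],0],
    [[0,0,0.002],0]
  ]
}}

```text
clock: 3.92
tool_pos: [0.4674, -0.1855, 0.1357]
orientation: [-180.0, -0.1, -8.5]
force: [0.8, -0.2, -1.4]
opening: 0.0003
gripper_force: 0.0
```

Run:
```python
from h import *
for i in range(6):
    p=ctrl.snapshot("wrist"); o=ctrl.get_obs(); print(o["tool_pos"].round(4),o["force"].round(2))
save(p,"wrist2",s=1.5)
```

```text
[ 0.4672 -0.1855  0.1355] [-0.01  0.07  0.8 ]
[ 0.4671 -0.1855  0.1354] [-0.76 -1.    0.64]
[ 0.467  -0.1855  0.1351] [-0.57 -0.69 -0.41]
[ 0.4669 -0.1856  0.135 ] [0.43 0.4  0.17]
[ 0.4668 -0.1856  0.1348] [ 0.17  0.73 -0.54]
[ 0.4668 -0.1856  0.1347] [ 0.05 -0.01 -0.24]
```

View pics/wrist2.png

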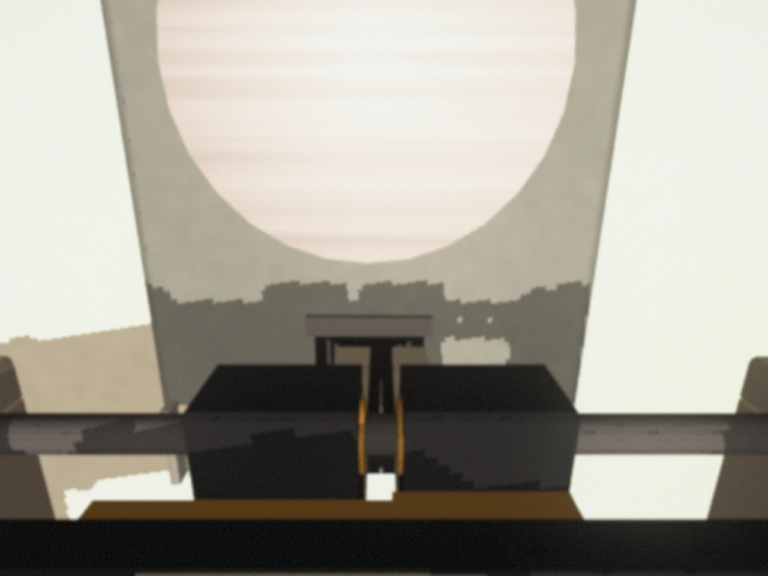

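The fingertips (about (335–428, 350)) stand just over the wheel, with the wheel housing visible behind them around (370,325). I'll press gently.

>>> {"name": "send_rows", "arguments": {
  "deltas": [
    [[0,0,0.0015],0],
    [[0,0,0.003],0],
    [[0,0,0.0045],0],
    [[0,0,0.006],0],
    [[0,0,0.007],0]
  ]
}}

```text
clock: 4.63
tool_pos: [0.4668, -0.1855, 0.1288]
orientation: [180.0, 0.0, -8.5]
force: [-0.9, 0.5, 2.4]
opening: 0.0005
gripper_force: 1.2
```

>>> {"name": "send_rows", "arguments": {
  "deltas": [
    [[0,0,0],0],
    [[0,0,0],0],
    [[0,0,0],0],
    [[0,0,0],0],
    [[0,0,0],0]
  ]
}}

```text
clock: 5.05
tool_pos: [0.4667, -0.1855, 0.129]
orientation: [180.0, -0.0, -8.5]
force: [-1.1, 0.3, 2.3]
opening: 0.0004
gripper_force: 1.1
```

Run:
```python
from h import *
F=[]
for i in range(8):
    p=ctrl.snapshot("top"); o=ctrl.get_obs(); F.append(o["force"])
print(o["tool_pos"].round(4),np.mean(F,0).round(2),np.std(F,0).round(2))
```

```text
[ 0.4668 -0.1855  0.129 ] [-0.87 -0.29  2.51] [0.34 0.4  0.39]
```

>>> {"name": "send_rows", "arguments": {
  "deltas": [
    [[0,0,0.0007],0],
    [[0,-0.005,0.0007],0],
    [[0,-0.01,0.0007],0],
    [[0,-0.015,0.0007],0],
    [[0,-0.019,0.0007],0]
  ]
}}

```text
clock: 5.87
tool_pos: [0.4692, -0.17, 0.1285]
orientation: [-180.0, -0.0, -8.5]
force: [0.4, -0.6, 2.3]
opening: 0.0007
gripper_force: 1.2
```

Run:
```python
from h import *
F=[]
for i in range(6):
    p=ctrl.snapshot("top"); o=ctrl.get_obs(); F.append(o["force"])
print(o["tool_pos"].round(4),np.mean(F,0).round(2))
for n in("side","top"):
    p=ctrl.snapshot(n);u=proj(p,[.4200,-.172,.061]).astype(int);print(n,u)
    save(p,n+"2",[u[0]-60,u[1]-45,u[0]+60,u[1]+45],5)
a=cv2.imread("pics/side2.png");b=cv2.imread("pics/top2.png")
cv2.imwrite("pics/c2.png",cv2.resize(np.hstack([a,b]),(800,300)))
```

```text
[ 0.4692 -0.1703  0.1284] [0.25 0.67 2.45]
side [253 278]
top [349 256]
```

View pics/c2.png

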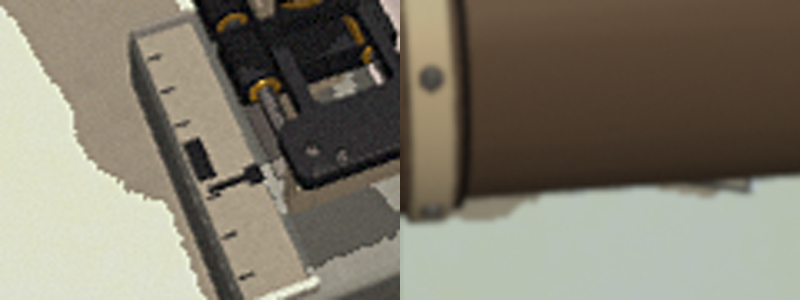

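Side view: the pointer foot at about (213,190) sits near the −22 mm stroke, and the bar is at (200,158). The wheel followed the finger, about 21 mm remain. Lift, go back and repeat.

>>> {"name": "send_rows", "arguments": {
  "deltas": [
    [[0,0,-0.005],0],
    [[0,0,-0.01],0],
    [[0,0.01,-0.01],0],
    [[0,0.019,-0.01],0],
    [[0,0.019,-0.01],0]
  ]
}}

```text
clock: 6.68
tool_pos: [0.4663, -0.1866, 0.1363]
orientation: [180.0, 0.0, -8.6]
force: [-0.6, -0.0, 0.2]
opening: -0.0
gripper_force: 0.0
```

>>> {"name": "send_rows", "arguments": {
  "deltas": [
    [[0,0,0],0],
    [[0,0,0.003],0],
    [[0,0,0.006],0],
    [[0,0,0.009],0],
    [[0,0,0.01],0]
  ]
}}

```text
clock: 7.1
tool_pos: [0.4668, -0.1855, 0.1281]
orientation: [180.0, 0.0, -8.5]
force: [-1.3, -0.1, 2.9]
opening: 0.0007
gripper_force: 1.5
```

>>> {"name": "send_rows", "arguments": {
  "deltas": [
    [[0,0,0],0],
    [[0,0,0],0],
    [[0,0,0],0],
    [[0,0,0],0],
    [[0,0,0],0]
  ]
}}

```text
clock: 7.52
tool_pos: [0.4667, -0.1855, 0.1285]
orientation: [180.0, -0.0, -8.5]
force: [-1.3, 0.1, 2.3]
opening: -0.0
gripper_force: 1.3
```

>>> {"name": "send_rows", "arguments": {
  "deltas": [
    [[0,0,0],0],
    [[0,-0.005,0],0],
    [[0,-0.01,0],0],
    [[0,-0.014,0],0],
    [[0,-0.0175,0],0]
  ]
}}

```text
clock: 7.93
tool_pos: [0.469, -0.1712, 0.1285]
orientation: [-180.0, -0.0, -8.5]
force: [-1.0, -1.3, 2.3]
opening: 0.0002
gripper_force: 1.2
```

Run:
```python
from h import *
F=[]
for i in range(6):
    p=ctrl.snapshot("side"); o=ctrl.get_obs(); F.append(o["force"])
print(o["tool_pos"].round(4),np.mean(F,0).round(2))
save(p,"side3",[195,235,305,315],7)
print((proj(p,[.42211,-.17071,.061])-[195,235])*7)
```

```text
[ 0.469  -0.1716  0.1284] [-0.07  0.47  2.29]
[413.71318346 294.74153897]
```

View pics/side3.png

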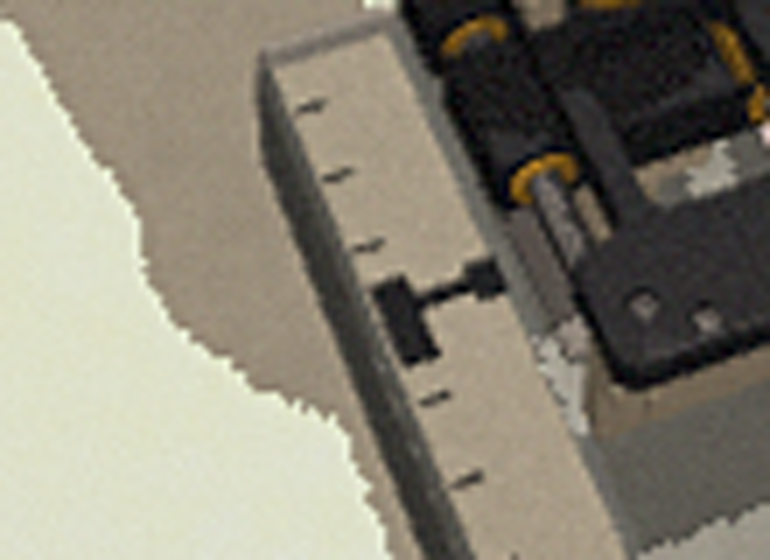

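The pointer stem (420,302) now crosses the zero bar, centred at about (405,320), perhaps 2–4 mm past its middle. Lift and check from above.

>>> {"name": "send_rows", "arguments": {
  "deltas": [
    [[0,0,-0.01],0],
    [[0,0,-0.045],0],
    [[0,0.002,-0.09],0],
    [[-0.03,0.005,-0.13],0],
    [[-0.05,0.01,-0.14],0]
  ]
}}

```text
clock: 8.65
tool_pos: [0.4291, -0.174, 0.2453]
orientation: [180.0, -0.3, -8.5]
force: [0.7, 0.5, -1.3]
opening: 0.0005
gripper_force: 0.0
```

>>> {"name": "send_rows", "arguments": {
  "deltas": [
    [[0,0,0],0],
    [[0,0,0],0],
    [[0,0,0],0],
    [[0,0,0],0],
    [[0,0,0],0]
  ]
}}

```text
clock: 9.07
tool_pos: [0.4282, -0.1736, 0.2395]
orientation: [180.0, 0.1, -8.5]
force: [-0.3, -0.4, -0.0]
opening: 0.0004
gripper_force: 0.0
```

Run:
```python
from h import *
p=ctrl.snapshot("wrist"); c=proj(p,[.425,-.172,.061]).astype(int); print(c,ctrl.get_obs()["tool_pos"])
save(p,"w3",[c[0]-66,c[1]-45,c[0]+66,c[1]+45],6); print(c-[66,45])
```

```text
[252 189] [ 0.42823932 -0.17361607  0.23952745]
[186 144]
```

View pics/w3.png

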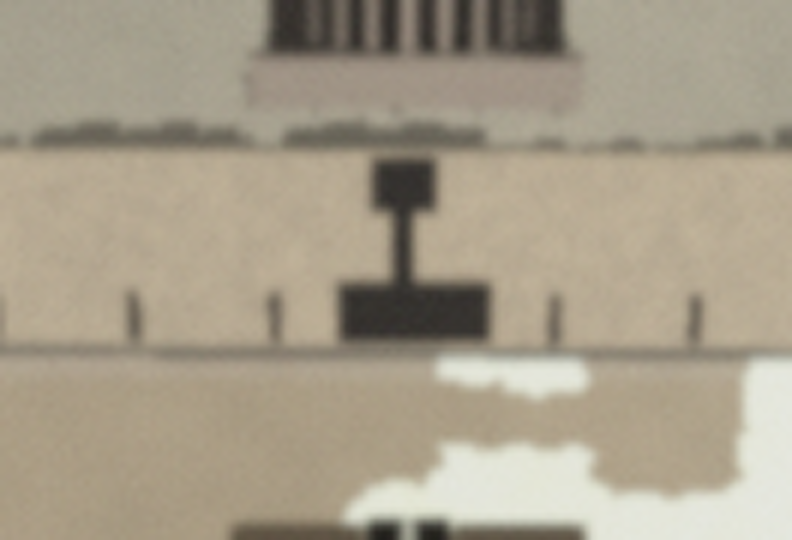

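The zero bar spans x = 339–489 (middle 414) and the pointer is at x = 403. That puts it 1.8 mm from the middle, well over the mark, and the gripper is clear. I'll hand in.

```bash
python3 -c "
from plant import ctrl; print(ctrl.close_job())"
```

```text
the job is handed in; nothing more can be done
None
```

The empty scale's pointer now stands over the zero mark, about 1.8 mm left of its middle; I did not touch the loaded scale or its jar, and the job is handed in after about 9 s on the robot's clock.

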